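# Restock the wire magazine and refit its cover

## Task

Restock the open wire magazine: lift every empty reel off its spindle and put it in the empty blue bin, and stand every full reel from the bench upright on a spindle of its own, right down. Turn the magazine's catch aside, then refit the cover: with its front edge raised, hook the lip at its back under the ledge at the back of the magazine, swing the front down until the cover lies flush in its seat, and turn the catch over its front edge to lock it. Leave the other things on the bench alone.

Things in the scene. Friction and masses are not known exactly. Their poses are not given: they have to be found in the camera images.
- magazine: Open grey sheet-steel box, screwed to the bench, 156 mm (its x, front to back) by 224 mm (y), 72 mm high. Origin: on the bench under the middle spindle. +x points to its back (away from the robot at yaw 0), y runs along the row of three spindles, z up.
- magazine_inside (a point): Inside floor of the magazine at the middle spindle, 4 mm above the bench. Three upright spindles, 12 mm thick with coned tips, stand at x = 0, y = +66, 0, -66 mm; tops 54 mm above the bench. Clear inside from x = -62 to +78 mm and y = -100 to +100 mm; walls about 70 mm high. Axes as the magazine's.
- magazine_seat (a point): Middle of the front seat. The cover lies on the tops of the side and front walls, 62 mm above the bench. Outside this seat, upstands rise 6 mm higher at the sides (inner faces at the magazine's y = +-108 mm) and 10 mm higher at the front (inner face at x = -70, outer at -74 mm), the front one with an 92 mm gap in its middle for the catch.
- ledge (a point): Middle of the free lower edge of the ledge along the magazine's back: a 4 mm thick shelf, as wide as the box, that juts inward from the back wall to x = +62 mm, underside 62 mm above the bench. Below it is free space back to x = +78 mm. Axes as the magazine's.
- spindle_1 (a point): Tip of the spindle at the magazine's y = +66 mm.
- spindle_2 (a point): Tip of the middle spindle.
- spindle_3 (a point): Tip of the spindle at the magazine's y = -66 mm.
- catch (a joint): Turn catch on a bracket at the magazine's front middle, vertical axis 92 mm in front of the spindle row. 0 (stop): locked, its nose (42 mm long, 14 mm wide) points to the back, over the cover's front edge, 1.5 mm above it. Starts near there, in the cover's way. Grows counter-clockwise from above; 1.57 (stop): nose to the magazine's +y; clear of the cover from 1.3. Stiff (0.04 N m), stays put.
- catch_grip (a point): Centre of the catch's black grip, an upright fin 36 mm long, 10 mm thick and 18 mm high (top 90.5 mm, foot 72.5 mm above the bench), on the catch's axis. Its own x axis points along the fin to the nose. The nose below it is 2 mm wider than the fin on each side.
- cover_handle (a point): Handle of the loose cover: centre of a black bar 12 mm thick and high, 96 mm long along the cover's y, 22 mm clear above the plate, 39 mm above the cover's underside. +x: to the cover's back (lip), z: up out of the plate. Starts lying level on the bench, about a quarter turn round. Seated, this point is 94.5 mm above the bench over the middle spindle, axes as the magazine's, 2.5 mm play all round.
- cover_plate (a point): Centre of the top of the cover's plate, 28.5 mm under the handle's centre. Grey plate 127 (x) by 211 (y) by 4 mm; it reaches 67.5 mm in front of the handle (-x) and 59.5 mm behind it (+x). Whole cover 0.24 to 0.38 kg, balanced about the handle. A 6.5 mm deep stiffener 150 mm wide runs across below the plate 50 mm in front of the handle.
- cover_lip (a point): Middle of the upper side of the tip of the cover's lip, 74 mm behind the handle and 35 mm below its centre. The lip is 4 mm thick, 150 mm wide, its top 2.5 mm lower than the plate's underside; it juts 14.5 mm out behind the plate's back edge. Seated, it lies 12 mm in under the ledge with 2.5 mm of air above it.
- full_1_mid (a point): Centre of a full reel: grey flanges 54 mm across and 4 mm thick, wound with steel wire nearly to the rims, 42 mm high, bore 18 mm right through along z, 0.16 kg. Stands upright on the bench (centre 21 mm up). Right down on a spindle its centre is 25 mm above the bench. Not present in every run.
- full_2_mid (a point): Centre of another full reel, as full_1_mid. Not present in every run.
- full_3_mid (a point): Centre of another full reel, as full_1_mid. Not present in every run.
- empty_1_mid (a point): Centre of an empty reel: as the full ones (flanges 54 mm across, 42 mm high, bore 18 mm) but with no wire, its bare core 25 mm thick; 0.05 kg. It starts right down on a spindle of the magazine (spindle_1). Not present in every run.
- empty_2_mid (a point): Centre of another empty reel, starting on spindle_2. Not present in every run.
- empty_3_mid (a point): Centre of another empty reel, starting on spindle_3. Not present in every run.
- scrap_bin: The empty blue open-fronted plastic bin for the empty reels, loose, 146 mm (x) by 106 mm (y), 72 mm high, its front wall (-x) only 29 mm high; inside 128 by 84 mm. Origin: centre of its underside. (Another, larger blue bin with fixings in it is not meant.)
- vice_top (a point): Top of the fixed bench vice (170 mm above the bench) that stands in front of and between the magazine and the cover: solid, from 0.32 to 0.53 m ahead of the robot and from 0.09 m left to 0.16 m right of its middle. Lift the cover over it.
- driver: Bystander: green-handled screwdriver lying on the bench.
- tape_measure: Bystander: yellow tape measure standing on the bench.
- marker: Bystander: marker pen lying on the bench.

How it is judged:
By the outcome, as a careful person would: the job done as asked, in the order asked, and still so for the second after the job is handed in, with the robot touching nothing.
Of empty_1, empty_2, empty_3 only 1 to 2 are there at a start; the rules pass over those that are not, and their reading is None.
Of full_1, full_2, full_3 only 2 to 3 are there at a start; the rules pass over those that are not, and their reading is None.
At some moment in a run one of full_1, full_2, full_3 may be knocked a few centimetres aside while the robot is not near it.
It also fails if it takes over 210 s, if anything falls off the work surface, if the arm or the gripper's body presses on something with over 40 N, if the wrist force passes 120 N, or if a joint passes its speed limit or range.

## Robot

A 6-joint arm with a two-finger parallel gripper is mounted at the origin on a cart in front of the work surface, level with it; the furniture and walls round the work are solid. World frame = base frame: x ahead of the robot, y to its left, z up, the work surface at z = 0. Lengths are in mm, angles in rad, forces in N, time in s.
With the tool pointing down it reaches from about 275 to 825 mm from the base axis. Payload 5.2 kg.
Tool frame: the origin (TCP) lies at the very end of the fingers, on their centre line; the grasp point (between the pads) lies 19 mm behind it (grasp_offset is the distance from the TCP to the grasp point, in mm); z points along the fingers, y is the line along which they close (so a half turn about z gives the same grasp; the last joint's range is limited). The gripper opens to 93 mm and grips with 3 to 60 N. Pads are 15 mm wide; open, the fingers measure 128 mm over their backs; the gripper's body (75 mm by 188 mm) begins 65 mm behind the grasp point.
Start: joints at [-1.473, 0.259, 1.535, -0, 1.348, -0.203], TCP at [162.977, -525.303, 218.653] pointing down, gripper open.
Joint ranges: [-3.14, 3.14], [-0.91, 2.08], [0.19, 2.58], [-1.22, 4.36], [0.22, 2.71], [-3.12, 3.12]. Speed limits (rad/s): [2.57, 2.57, 3.14, 3.14, 3.14, 3.14].

## Interface

Orientations are given as a unit quaternion [w, x, y, z].
In Python, from workcell import read_state, capture, finish_job, grasp_offset gives the robot as it stands.
- The arm moves only by the tool drive_tool, never from a script. Its argument "targets" is text: rows parted by semicolons, each of 5 numbers parted by spaces: the shift along the world's x, y, z in mm, then the turn about the world's z in rad, then the opening, from 0 (shut) to 1 (fully open). A call has 1 to 10 rows; each row is the pose to reach, as a shift and turn from the pose commanded when the call began; what a row does not reach only later rows make up. A row lasts 1/12 s, in which the tool goes at most 41.7 mm and 7.16 degrees, less where a joint would pass 70% of its speed; a pose out of reach is approached as far as the arm can. A call with a gripper value outside its range is refused whole. The fingers move at their own pace and stop on an object; "squeeze" is the grip in N (left out, the last holds). Time passes only in rows, so rows that repeat a pose let the fingers close. It gives the time, the measured TCP pose, the force, the opening and the grip force at its end, in the units of the state.
- read_state(): the state, without advancing time (a new reading comes with each control period).
- capture(name): name is "scene" or "top" or "wrist"; returns a dict with "image" (480x640x3 uint8, red, green, blue), "camera_matrix" (3x3 intrinsics, pixels), "rvec" (rotation vector, rad) and "tvec" (3), from world to camera coordinates, as OpenCV has them. Camera axes: x right, y down, z forward; pixel columns grow to the right and rows downward; lengths in mm; the calibration is good to about 2 mm. A picture is of the moment at which its call begins. There is no depth.
- finish_job(): hands the job in; it is judged then, once.
The state is a dict: "time": time; "qpos": joint angles; "dq": joint speeds; "tau": joint torques, N m; "tcp_pos": TCP position; "tool_rot": TCP orientation; "ft_force": force on the tool from outside, world axes, zero at the start; "ft_torque": the same for the moment, N m; "width": finger opening in mm; "gripper_force": force on a finger pad.
Only numpy, scipy, OpenCV 4.12 (cv2) and the standard library are available. Lean on these libraries where they do the work, as an engineer would, in place of code of your own. Each camera call takes 0.05 s, during which the arm holds its last target. There are 200 camera calls.

## Working session

There is one attempt and no reset: what is moved stays moved. The work goes in short steps, Python scripts to look and compute and a tool call to move; the robot and the scene stay as the last step left them, time stands still between calls to the robot, and variables do not carry over. Pictures are saved under pics/ and viewed, at most 14 in all, crops included, and the job is handed in when it is done.

Besides the shell and the picture viewer there is one more tool, called after "Call:" as name(argument=value, ...) on one line, values as JSON. drive_tool: Moves the arm, as the interface text tells. Its arguments: {"type":"object","properties":{"targets":{"type":"string"},"squeeze":{"type":"number"}},"required":["targets"]}

```bash
mkdir -p pics; cat > h.py <<'E'
import numpy as np, cv2
from workcell import read_state, capture, finish_job, grasp_offset
def cap(n,f=None):
    c=capture(n); 
    if f: cv2.imwrite('pics/'+f,c['image'][:,:,::-1])
    return c
def ray(c,uv):
    R=cv2.Rodrigues(np.array(c['rvec'],float))[0]; t=np.array(c['tvec'],float).ravel()
    K=np.array(c['camera_matrix'])
    uv=np.atleast_2d(np.array(uv,float))
    d=np.c_[uv,np.ones(len(uv))]@np.linalg.inv(K).T@R
    return -R.T@t,d
def onz(c,uv,z):
    o,d=ray(c,uv); return o+d*((z-o[2])/d[:,2])[:,None]
def proj(c,P):
    return cv2.projectPoints(np.atleast_2d(np.array(P,float)),np.array(c['rvec'],float),np.array(c['tvec'],float),np.array(c['camera_matrix'],float),None)[0][:,0]
E
python3 - <<'E'
from h import *
import pickle
for n in ('scene','top'):
    c=cap(n,n+'0.png'); pickle.dump(c,open(n+'0.pkl','wb')); print(n,ray(c,[320,240]),c['camera_matrix'][0][0])
print(read_state(),grasp_offset)
E
```

```text
scene (array([266.72445988, 482.54936727, 855.12890533]), array([[ 0.32874043, -0.56752492, -0.75491738]])) 502.3436842081744
top (array([ 499.98305177,  -75.95001104, 1112.18845998]), array([[ 0.04453343,  0.00211647, -0.99905275]])) 498.9947099522819
{'time': 0.1, 'qpos': array([-1.47277082e+00,  2.59239554e-01,  1.53597156e+00, -1.66541776e-05,
        1.34800757e+00, -2.02785643e-01]), 'dq': array([ 0.00049267, -0.00098784, -0.00210529,  0.00159693,  0.00024734,
       -0.00078112]), 'tau': array([ 1.51975244e-03, -4.38216591e+01, -2.84642869e+01,  7.19222263e-02,
        3.62776662e-02, -5.63406252e-05]), 'tcp_pos': array([ 162.9368187 , -524.79119527,  217.91813518]), 'tool_rot': array([-8.12325337e-04,  9.88709785e-01,  1.49840915e-01,  3.44576767e-05]), 'ft_force': array([ 0.04403107, -0.04003695, -0.26222595]), 'ft_torque': array([0.02999465, 0.03137283, 0.01641956]), 'gripper_force': 0.0, 'width': 93.00803371404649} 18.8
```

View pics/top0.png

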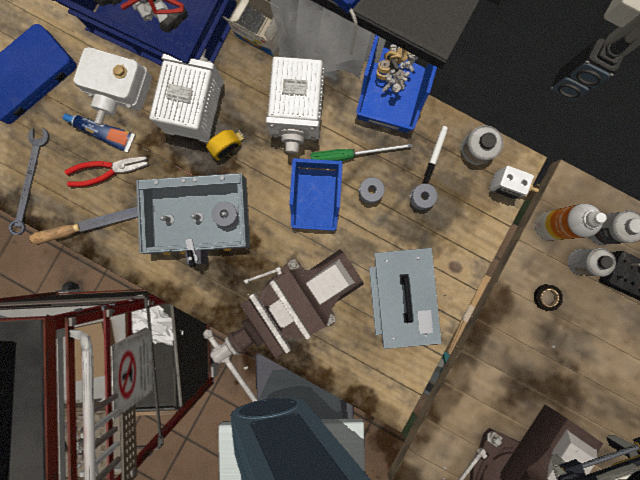

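View pics/scene0.png

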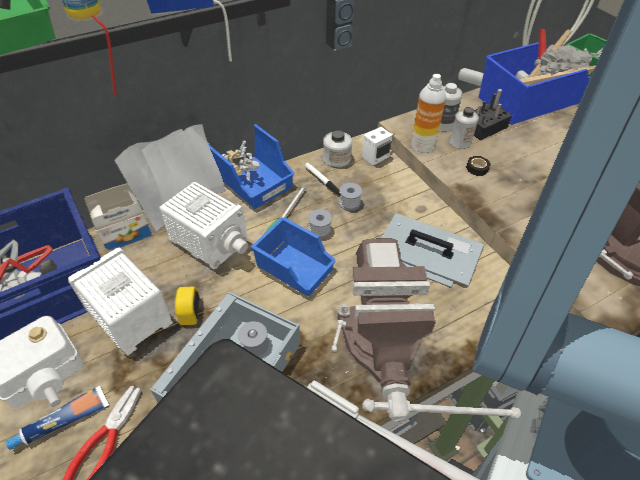

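The top view shows the following:
- **Magazine:** around (192,215), with one empty reel at (225,214) on the right-hand spindle. The bare spindles are near (167,217) and (196,217), and the catch is at (192,250).
- **Reels and bin:** full reels at (372,192) and (424,197), scrap bin at (316,195).
- **Cover:** at (407,298), with the lip to the left.

Next I'll measure these.

```bash
cat > m.py <<'E'
from h import *
import pickle
c=pickle.load(open('top0.pkl','rb')); im=c['image']; g=cv2.cvtColor(im,cv2.COLOR_RGB2GRAY)
hsv=cv2.cvtColor(im,cv2.COLOR_RGB2HSV)
print('corners mag (z66-72)',onz(c,[[137,179],[243,176],[247,247],[141,253]],68).round())
print('spindles',onz(c,[[167,217.5],[196,217]],54).round(), 'reel',onz(c,[225,214],46).round())
print('fulls guess',onz(c,[[372,192],[424,197]],42).round())
ci=cv2.HoughCircles(cv2.medianBlur(g,3),cv2.HOUGH_GRADIENT,1,20,param1=80,param2=14,minRadius=9,maxRadius=16)[0]
for u in ci:
  if 130<u[0]<450 and 160<u[1]<260: print('circ',u)
b=cv2.inRange(hsv,(105,120,40),(125,255,255)); b[:,:285]=0;b[:,345:]=0;b[:155]=0;b[235:]=0
r=cv2.minAreaRect(np.argwhere(b)[:,::-1].astype(np.float32)); print('bin',r,onz(c,cv2.boxPoints(r),72).round(),onz(c,r[0],72).round())
h=(g<45).astype(np.uint8); h[:,390:]*=1; h[:,:395]=0;h[:,420:]=0;h[:265]=0;h[330:]=0
r=cv2.minAreaRect(np.argwhere(h)[:,::-1].astype(np.float32)); print('handle',r,onz(c,cv2.boxPoints(r),45).round(),onz(c,r[0],45).round())
cv2.imwrite('pics/topz.png',np.hstack([cv2.resize(im[165:275,125:260],None,fx=3.2,fy=3.2,interpolation=3),cv2.resize(im[235:345,362:447],None,fx=3.2,fy=3.2,interpolation=3)])[:,:,::-1])
E
python3 m.py
```

```text
corners mag (z66-72) [[684. 310.  68.]
 [685.  86.  68.]
 [535.  79.  68.]
 [528. 302.  68.]]
spindles [[603. 251.  54.]
 [602. 189.  54.]] reel [[608. 129.  46.]]
fulls guess [[ 649. -188.   42.]
 [ 635. -300.   42.]]
circ [371.5 189.5  11.8]
circ [424.5 195.5  12.1]
circ [223.5 216.5  15.4]
circ [348.5 196.5   9.6]
bin ((314.9649658203125, 194.06031799316406), (50.08976364135742, 69.86367797851562), 3.5763344764709473) [[ 574.   -7.   72.]
 [ 721.  -19.   72.]
 [ 712. -124.   72.]
 [ 565. -111.   72.]] [[643. -65.  72.]]
handle ((405.8266906738281, 298.267333984375), (47.46327209472656, 8.15930461883545), 84.2894058227539) [[ 469. -241.   45.]
 [ 470. -258.   45.]
 [ 370. -265.   45.]
 [ 369. -248.   45.]] [[ 419. -253.   45.]]
```

View pics/topz.png

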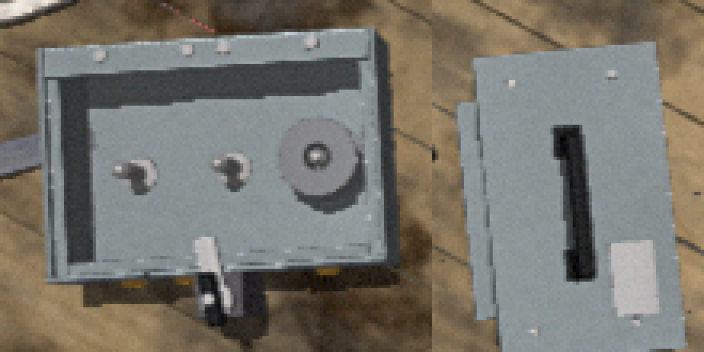

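The zoom shows the spindle tips at about (162,217), (194,217) and (224,213) px, and the lip on the cover's left (+y) side. I'll go over the magazine for a wrist view.

Call:
drive_tool(targets="0 0 40 0 1; 20 30 100 0.1 1;440 715 100 1.3 1;440 715 100 1.3 1;440 715 100 1.3 1;440 715 100 1.3 1;440 715 100 1.3 1;440 715 100 1.3 1;440 715 100 1.3 1;440 715 100 1.3 1")

```text
time: 0.93
tcp_pos: [349.6, -221.5, 304.2]
tool_rot: [-0.0, 0.763, 0.647, 0.0]
ft_force: [1.1, -0.4, 0.1]
width: 92.9
gripper_force: 0.0
```

Call:
drive_tool(targets="254 412 14 0.3 0.75;254 412 14 0.3 0.75;254 412 14 0.3 0.75;254 412 14 0.3 0.75;254 412 14 0.3 0.75;254 412 14 0.3 0.75;254 412 14 0.3 0.75;254 412 14 0.3 0.75;254 412 14 0.3 0.75;254 412 14 0.3 0.75")

```text
time: 1.77
tcp_pos: [568.2, 133.2, 315.9]
tool_rot: [-0.0, 0.66, 0.752, -0.0]
ft_force: [0.8, -0.3, -0.1]
width: 69.4
gripper_force: 0.0
```

Call:
drive_tool(targets="0 0 0 0 0.75;0 0 0 0 0.75;0 0 0 0 0.75;0 0 0 0 0.75")

```text
time: 2.1
tcp_pos: [567.2, 129.9, 316.2]
tool_rot: [-0.0, 0.66, 0.751, -0.0]
ft_force: [-0.1, -1.5, 0.1]
width: 69.7
gripper_force: 0.0
```

```bash
python3 - <<'E'
from h import *
import pickle
c=cap('wrist','w1.png'); pickle.dump(c,open('w1.pkl','wb')); s=read_state(); print(s['tcp_pos'],s['tool_rot'],s['qpos'],s['time'],ray(c,[320,240]))
print(proj(c,[[605,190,54],[605,125,54]]))
E
```

```text
[567.27393915 129.68557105 316.46992308] [ 6.55200956e-05  6.60304819e-01  7.50997672e-01 -1.97370562e-04] [ 3.34144329e-02  2.73770608e-01  1.27983783e+00 -3.77399146e-04
  1.58815915e+00 -9.49392277e-02] 2.15 (array([558.27150987, 200.03251085, 482.10687307]), array([[ 0.04695774, -0.22417053, -0.97400747]]))
[[358.8791188  155.21348088]
 [348.77860432 220.7353486 ]]
```

View pics/w1.png

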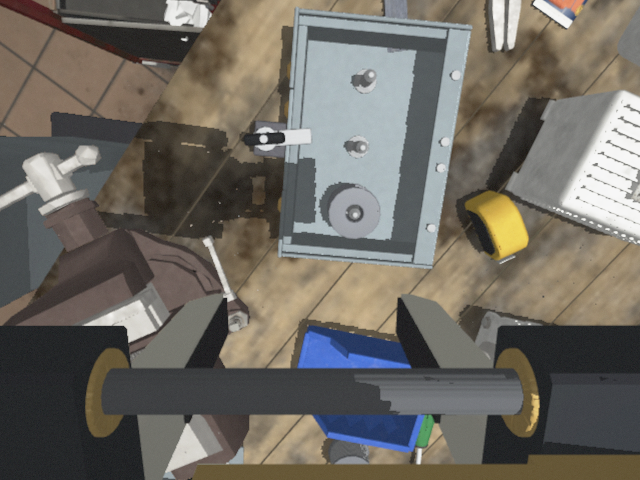

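The wrist view is clear: spindle tips at (370,76), (362,147) and (354,214), reel on spindle_3, and the catch pin and fin from (252,139) with the nose to (310,136).

```bash
python3 - <<'E'
from h import *
import pickle
c=pickle.load(open('w1.pkl','rb'))
im=c['image']
P=onz(c,[[371,75.5],[362.5,147],[354,214]],54); print(P.round(1)); 
d=P[0]-P[2]; print('yaw',np.arctan2(-d[0],d[1]),'len',np.hypot(*d[:2]))
print('front edge',onz(c,[[297,10],[280,257]],72).round(1),'back',onz(c,[[471,25],[433,267]],68).round(1))
print('catch axis@88',onz(c,[264,139],90).round(1),'nose tip',onz(c,[[310,129],[311,143]],72).round(1))
cv2.imwrite('pics/w1z.png',cv2.resize(im[0:275,235:480],None,fx=2.15,fy=2.15,interpolation=3)[:,:,::-1])
E
```

```text
[[604.8 262.7  54. ]
 [607.3 198.1  54. ]
 [609.2 132.5  54. ]]
yaw 0.03312623802427276 len 130.31312479223678
front edge [[531.5 303.6  72. ]
 [541.2  83.5  72. ]] back [[683.  312.4  68. ]
 [694.3  91.8  68. ]]
catch axis@88 [[516.1 193.8  90. ]] nose tip [[555.  207.8  72. ]
 [557.5 195.6  72. ]]
```

View pics/w1z.png

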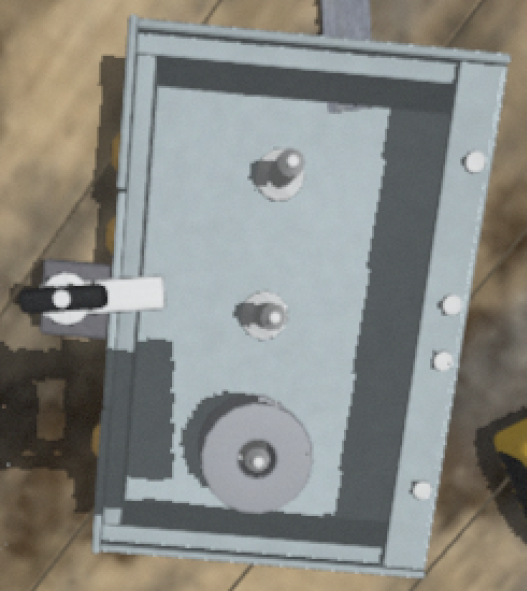

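Call:
drive_tool(targets="42 3 0 -0.09 0.75;42 3 -60 -0.09 0.75;42 3 -100 -0.09 0.75;42 3 -140 -0.09 0.75;42 3 -180 -0.09 0.75;42 3 -220 -0.09 0.75;42 3 -250 -0.09 0.75;42 3 -270 -0.09 0.75;42 3 -289 -0.09 0.75;42 3 -289 -0.09 0.75")

```text
time: 2.98
tcp_pos: [606.4, 132.2, 23.5]
tool_rot: [-0.003, 0.694, 0.72, -0.003]
ft_force: [-0.8, -0.6, -0.6]
width: 69.9
gripper_force: 0.0
```

Call:
drive_tool(targets="0 0 0 0 0.4;0 0 0 0 0.4;0 0 0 0 0.4;0 0 0 0 0.4;0 0 0 0 0.4;0 0 0 0 0.4", squeeze=8)

```text
time: 3.48
tcp_pos: [611.3, 133.7, 29.5]
tool_rot: [0.002, 0.693, 0.721, 0.001]
ft_force: [-0.6, -2.0, 6.7]
width: 52.4
gripper_force: 8.0
```

Call:
drive_tool(targets="0 0 20 0 0.4;0 0 60 0 0.4;0 0 100 0 0.4;0 0 130 0 0.4;10 -50 130 -0.06 0.4;20 -100 130 -0.12 0.4;30 -150 130 -0.12 0.4;34 -198 130 -0.12 0.4;34 -198 130 -0.12 0.4;34 -198 130 -0.12 0.4")

```text
time: 4.32
tcp_pos: [644.7, -71.1, 157.8]
tool_rot: [0.002, 0.737, 0.676, -0.001]
ft_force: [-0.8, 0.9, -1.0]
width: 52.1
gripper_force: 8.0
```

```bash
python3 - <<'E'
from h import *
s=read_state(); print(s['tcp_pos'],s['width'])
c=cap('wrist','w2.png')
E
```

```text
[644.65428738 -71.1154623  157.78507472] 52.06224880951094
```

View pics/w2.png

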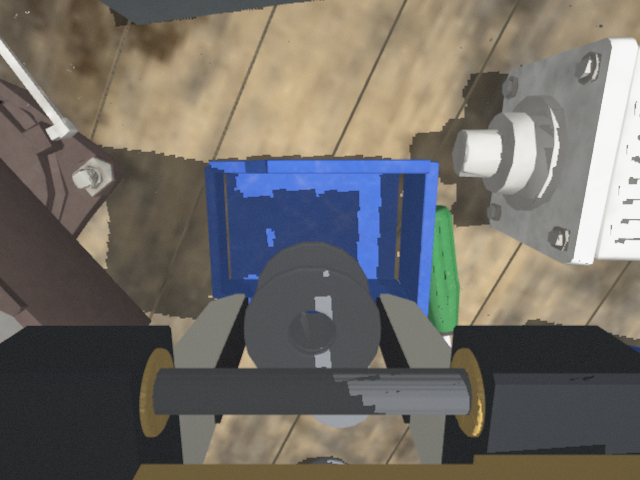

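```bash
python3 - <<'E'
from h import *
c=cap('wrist'); 
hs=cv2.cvtColor(c['image'],cv2.COLOR_RGB2HSV)
print('rim back corners',onz(c,[[438,163],[430,315]],72).round(),'front-left z29',onz(c,[207,164],29).round(), 'reel top',onz(c,[313,333],172).round())
print(proj(c,[[643,-65,3],[574,-7,72],[721,-19,72],[712,-124,72]]).round())
E
```

```text
rim back corners [[ 721.  -17.   72.]
 [ 715. -111.   72.]] front-left z29 [[579.  -8.  29.]] reel top [[644. -69. 172.]]
[[310. 231.]
 [181. 167.]
 [438. 166.]
 [426. 335.]]
```

Call:
drive_tool(targets="0 6 -40 0 0.4;0 6 -80 0 0.4;0 6 -105 0 0.4;0 6 -119 0 0.4;0 6 -119 0 0.4;0 6 -119 0 0.7;0 6 -119 0 0.7;0 6 -119 0 0.7;0 6 -90 0 0.7;0 6 -50 0 0.7")

```text
time: 5.25
tcp_pos: [641.6, -57.2, 105.7]
tool_rot: [-0.003, 0.735, 0.678, -0.002]
ft_force: [-0.1, -0.2, 0.1]
width: 64.8
gripper_force: 0.0
```

Call:
drive_tool(targets="0 0 40 0 0.75;0 0 80 0 0.8;0 0 120 0 0.8;0 -30 160 0 0.8;0 -50 180 0 0.8;0 -50 180 0 0.8;0 -50 180 0 0.8")

```text
time: 5.83
tcp_pos: [644.7, -109.4, 291.2]
tool_rot: [0.003, 0.735, 0.678, 0.002]
ft_force: [0.4, 1.0, -0.4]
width: 74.1
gripper_force: 0.0
```

```bash
python3 - <<'E'
from h import *
import pickle
s=read_state(); print(s['tcp_pos'],s['width'],s['tool_rot'])
c=cap('wrist','w3.png');pickle.dump(c,open('w3.pkl','wb'))
print(proj(c,[[649,-188,42],[635,-300,42]]))
E
```

```text
[ 644.74021944 -109.37020251  291.15539689] 74.14167991745389 [0.00307324 0.73549442 0.67752166 0.00170686]
[[320.80777194 288.76228636]
 [315.82083707 386.84096258]]
```

View pics/w3.png

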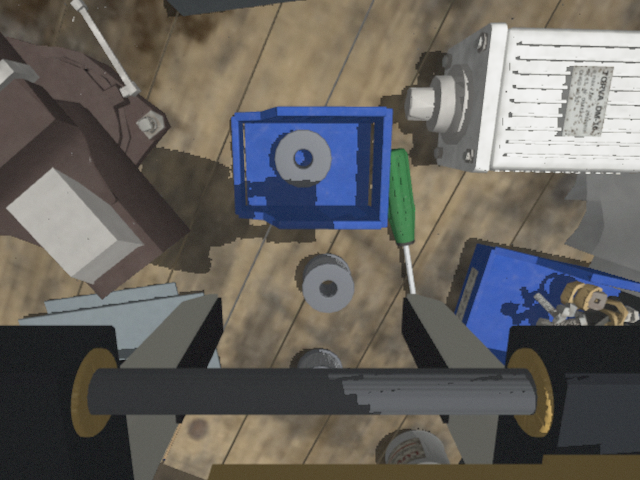

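The empty reel is upright in the bin at (302,158). The nearer full reel's top is centred at (328,289), and the screwdriver shaft is to its right at about (408,270).

```bash
python3 - <<'E'
from h import *
import pickle
c=pickle.load(open('w3.pkl','rb'))
print(onz(c,[[328,289],[302,289],[354,289],[328,263],[328,311]],42).round(1), onz(c,[408,280],5).round(1), onz(c,[[300,157]],45).round(1))
E
```

```text
[[ 656.3 -188.9   42. ]
 [ 629.9 -186.6   42. ]
 [ 682.7 -191.1   42. ]
 [ 658.3 -161.3   42. ]
 [ 654.6 -212.9   42. ]] [[ 745.8 -199.2    5. ]] [[639.6 -55.4  45. ]]
```

Call:
drive_tool(targets="6 -40 -40 0 0.8;12 -79 -80 0 0.8;12 -79 -120 0 0.8;12 -79 -160 0 0.8;12 -79 -190 0 0.8;12 -79 -205 0 0.8;12 -79 -205 0 0.8;12 -79 -205 0 0.8;12 -79 -205 0 0.8;12 -79 -205 0 0.8")

```text
time: 6.72
tcp_pos: [657.5, -187.0, 85.1]
tool_rot: [0.002, 0.735, 0.679, 0.001]
ft_force: [0.5, 0.2, 0.3]
width: 73.9
gripper_force: 0.0
```

```bash
python3 - <<'E'
from h import *
s=read_state(); print(s['tcp_pos'],s['width'],s['tool_rot'])
E
```

```text
[ 657.48299641 -187.03955635   85.0855386 ] 73.85525939755236 [0.00204756 0.7345563  0.67854406 0.00090177]
```

Call:
drive_tool(targets="0 -1 -30 0 0.8;0 -1 -55 0 0.8;0 -1 -72 0 0.8;0 -1 -72 0 0.8;0 -1 -72 0 0.4;0 -1 -72 0 0.4;0 -1 -72 0 0.4;0 -1 -72 0 0.4;0 -1 -72 0 0.4;0 -1 -72 0 0.4", squeeze=25)

```text
time: 7.55
tcp_pos: [657.1, -188.5, 12.6]
tool_rot: [0.002, 0.735, 0.678, 0.001]
ft_force: [-1.0, 0.1, 7.0]
width: 53.2
gripper_force: 25.0
```

Call:
drive_tool(targets="0 0 0 0 0.4;0 0 30 0 0.4;0 0 70 0 0.4;0 0 110 0 0.4;0 0 135 0 0.4;0 40 135 0.06 0.4;0 80 135 0.12 0.4;0 120 135 0.12 0.4;0 160 135 0.12 0.4;0 180 135 0.12 0.4")

```text
time: 8.38
tcp_pos: [655.1, -3.2, 145.8]
tool_rot: [-0.001, 0.692, 0.722, 0.001]
ft_force: [-0.2, -0.4, -1.5]
width: 53.2
gripper_force: 25.0
```

Call:
drive_tool(targets="-15 40 0 0 0.4;-30 80 0 0 0.4;-45 120 0 0 0.4;-48 142 0 0 0.4;-48 142 0 0 0.4;-48 142 0 0 0.4;-48 142 0 0 0.4;-48 142 0 0 0.4")

```text
time: 9.05
tcp_pos: [608.3, 132.8, 145.4]
tool_rot: [0.0, 0.693, 0.721, -0.0]
ft_force: [-0.9, -0.3, -0.9]
width: 53.1
gripper_force: 25.0
```

```bash
python3 - <<'E'
from h import *
import pickle
s=read_state(); print(s['tcp_pos'],s['width'],s['tool_rot'],s['ft_force'])
c=cap('wrist','w4.png');pickle.dump(c,open('w4.pkl','wb'))
print(proj(c,[[609.2,132.5,54],[607.2,198,54],[604.8,263,54]]))
E
```

```text
[608.29553209 132.76112128 145.39289397] 53.09904550146826 [ 2.89321188e-04  6.93255942e-01  7.20691414e-01 -3.79406579e-05] [-0.86730198 -0.25776506 -0.85279154]
[[313.43077512 256.76526554]
 [314.50950984 147.89187727]
 [314.96700766  24.37240127]]
```

View pics/w4.png

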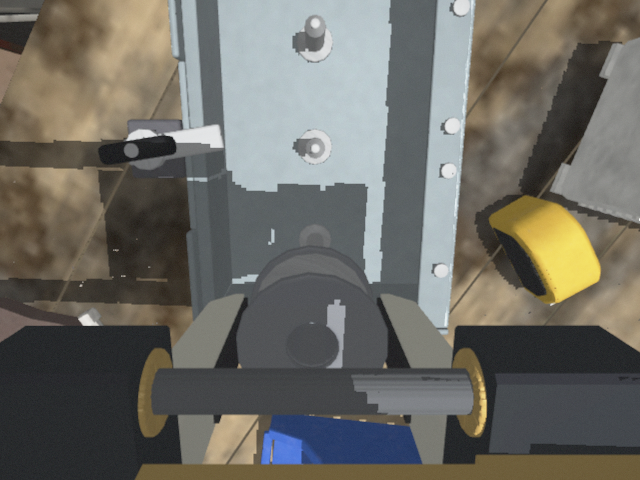

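```bash
python3 - <<'E'
from h import *
import pickle
c=pickle.load(open('w4.pkl','rb'))
g=cv2.cvtColor(c['image'],cv2.COLOR_RGB2GRAY)
print(onz(c,[[312,345],[286,345],[339,345],[240,335],[387,335]],174.8).round(1))
E
```

```text
[[608.2 134.  174.8]
 [599.2 133.7 174.8]
 [617.6 134.4 174.8]
 [583.3 136.8 174.8]
 [633.9 138.8 174.8]]
```

Call:
drive_tool(targets="1 -1.5 -30 0 0.4;1 -1.5 -60 0 0.4;1 -1.5 -72 0 0.4;1 -1.5 -80 0 0.4;1 -1.5 -88 0 0.4;1 -1.5 -96 0 0.4;1 -1.5 -104 0 0.4;1 -1.5 -112 0 0.4;1 -1.5 -120 0 0.4;1 -1.5 -127 0 0.4")

```text
time: 9.93
tcp_pos: [608.9, 132.6, 17.8]
tool_rot: [0.0, 0.693, 0.721, 0.0]
ft_force: [-1.2, -0.3, -1.7]
width: 53.4
gripper_force: 25.0
```

Call:
drive_tool(targets="0 0 0 0 0.4;0 0 -1 0 0.4;0 0 -1 0 0.4")

```text
time: 10.18
tcp_pos: [608.8, 132.6, 17.3]
tool_rot: [-0.0, 0.693, 0.721, -0.0]
ft_force: [0.1, -0.5, -1.6]
width: 52.7
gripper_force: 25.0
```

Call:
drive_tool(targets="0 0 0 0 0.72;0 0 0 0 0.72;0 0 0 0 0.72;0 0 20 0 0.72;0 0 60 0 0.72;0 0 100 0 0.75;0 0 140 0 0.8;5 -40 180 0 0.8;10 -80 220 0 0.8;15 -120 260 -0.05 0.8")

```text
time: 11.02
tcp_pos: [619.7, 44.1, 247.9]
tool_rot: [0.001, 0.71, 0.704, 0.001]
ft_force: [1.3, 0.5, -0.1]
width: 74.4
gripper_force: 0.0
```

Call:
drive_tool(targets="20 -235 10 -0.1 0.8;20 -235 10 -0.1 0.8;20 -235 10 -0.1 0.8;20 -235 10 -0.1 0.8;20 -235 10 -0.1 0.8;20 -235 10 -0.1 0.8;20 -235 10 -0.1 0.8;20 -235 10 -0.1 0.8;20 -235 10 -0.1 0.8")

```text
time: 11.77
tcp_pos: [639.6, -190.0, 255.4]
tool_rot: [-0.0, 0.745, 0.667, 0.0]
ft_force: [1.0, 0.2, -0.2]
width: 74.5
gripper_force: 0.0
```

```bash
python3 - <<'E'
from h import *
import pickle
s=read_state(); print(s['tcp_pos'],s['width'],s['tool_rot'])
c=cap('wrist');pickle.dump(c,open('w5.pkl','wb'))
t=cap('top');pickle.dump(t,open('t5.pkl','wb'))
im=np.vstack([c['image'][150:],cv2.resize(t['image'][150:350,130:450],(640,400))])
cv2.imwrite('pics/w5.png',cv2.resize(im,(526,600),interpolation=2)[:,:,::-1])
print(proj(c,[635,-300,42]))
E
```

```text
[ 639.63273722 -190.00755082  255.35284317] 74.51177220063627 [-3.30081592e-04  7.45011428e-01  6.67051584e-01  2.18852924e-04]
[[319.82809553 333.41608716]]
```

View pics/w5.png

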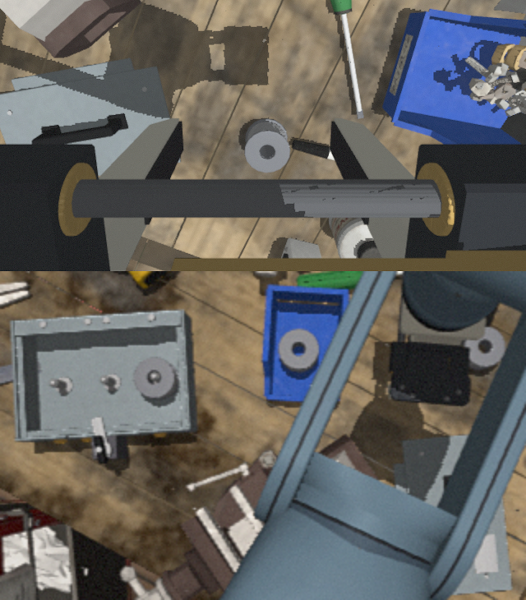

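```bash
python3 - <<'E'
from h import *
import pickle
c=pickle.load(open('w5.pkl','rb')); im=c['image']
g=cv2.medianBlur(cv2.cvtColor(im,cv2.COLOR_RGB2GRAY),3)
ci=cv2.HoughCircles(g[280:370,280:380],cv2.HOUGH_GRADIENT,1,30,param1=80,param2=12,minRadius=20,maxRadius=34); print(ci)
print(onz(c,[[325,335],[298,335],[351,335]],42).round(1))
cv2.imwrite('pics/w5z.png',cv2.resize(im[270:380,260:430],None,fx=3,fy=3)[:,:,::-1])
E
```

```text
[[[44.5 55.5 26.7]]]
[[ 639.8 -302.2   42. ]
 [ 614.  -299.4   42. ]
 [ 664.5 -304.9   42. ]]
```

View pics/w5z.png

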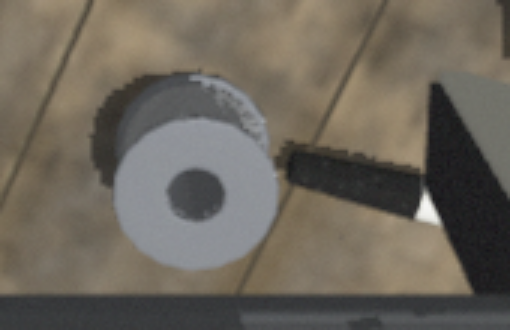

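The crop shows the reel's bore at (325,334) full-frame, with the marker close by on its +x side. I'll grip across y.

Call:
drive_tool(targets="0 -40 0 1.48 0.8;0 -80 0 1.48 0.8;0.5 -111.5 -20 1.48 0.8;0.5 -111.5 -60 1.48 0.8;0.5 -111.5 -100 1.48 0.8;0.5 -111.5 -100 1.48 0.8;0.5 -111.5 -100 1.48 0.8;0.5 -111.5 -100 1.48 0.8;0.5 -111.5 -100 1.48 0.8;0.5 -111.5 -100 1.48 0.8")

```text
time: 12.7
tcp_pos: [640.9, -300.0, 155.6]
tool_rot: [0.0, 0.21, 0.978, 0.0]
ft_force: [-0.1, 0.2, 0.8]
width: 74.6
gripper_force: 0.0
```

Call:
drive_tool(targets="0 0 -20 0.23 0.8;0 0 -40 0.23 0.8;0 0 -60 0.23 0.8;0 0 -80 0.23 0.8;0 0 -80 0.23 0.8;0 0 -80 0.23 0.8")

```text
time: 13.2
tcp_pos: [640.1, -300.0, 74.6]
tool_rot: [-0.001, 0.099, 0.995, 0.001]
ft_force: [-1.1, -0.2, -0.8]
width: 74.3
gripper_force: 0.0
```

```bash
python3 - <<'E'
from h import *
s=read_state(); print(s['tcp_pos'],s['width'],s['tool_rot'],2*np.arctan2(s['tool_rot'][2],s['tool_rot'][1])-np.pi/2)
E
```

```text
[ 640.05990078 -300.00751334   74.59837741] 74.34155350181597 [-1.13210897e-03  9.93298309e-02  9.95053668e-01  7.07491530e-04] 1.3718083517258841
```

Call:
drive_tool(targets="0 -1.5 -30 0 0.8;0 -1.5 -50 0 0.8;0 -1.5 -61.5 0 0.8;0 -1.5 -61.5 0 0.8;0 -1.5 -61.5 0 0.4;0 -1.5 -61.5 0 0.4;0 -1.5 -61.5 0 0.4;0 -1.5 -61.5 0 0.4;0 -1.5 -61.5 0 0.4;0 -1.5 -61.5 0 0.4", squeeze=25)

```text
time: 14.03
tcp_pos: [641.5, -304.0, 15.8]
tool_rot: [0.001, 0.1, 0.995, -0.001]
ft_force: [0.2, 1.4, 6.9]
width: 53.8
gripper_force: 25.0
```

Call:
drive_tool(targets="0 0 20 0 0.4;0 0 60 0 0.4;0 0 100 0 0.4;0 0 140 0 0.4;0 0 170 0 0.4;0 40 170 -1.33 0.4;0 80 170 -1.33 0.4;0 120 170 -1.33 0.4;0 160 170 -1.33 0.4;0 200 170 -1.33 0.4")

```text
time: 14.87
tcp_pos: [639.6, -102.0, 183.8]
tool_rot: [-0.0, 0.404, 0.915, -0.0]
ft_force: [1.1, -0.4, -1.6]
width: 54.2
gripper_force: 25.0
```

```bash
python3 - <<'E'
from h import *
s=read_state(); print(s['tcp_pos'],s['width'],2*np.arctan2(s['tool_rot'][2],s['tool_rot'][1])-np.pi/2)
E
```

```text
[ 639.64896856 -101.98607867  183.83996467] 54.22079110196966 0.7380659952794946
```

Call:
drive_tool(targets="-35 365 -25 -0.7 0.4;-35 365 -25 -0.7 0.4;-35 365 -25 -0.7 0.4;-35 365 -25 -0.7 0.4;-35 365 -25 -0.7 0.4;-35 365 -25 -0.7 0.4;-35 365 -25 -0.7 0.4;-35 365 -25 -0.7 0.4;-35 365 -25 -0.7 0.4;-35 365 -25 -0.7 0.4")

```text
time: 15.7
tcp_pos: [602.7, 269.1, 158.1]
tool_rot: [-0.002, 0.689, 0.725, 0.001]
ft_force: [-0.7, -0.8, -1.3]
width: 54.7
gripper_force: 25.0
```

Call:
drive_tool(targets="0 0 0 0 0.4;0 0 0 0 0.4")

```text
time: 15.87
tcp_pos: [605.0, 261.3, 158.6]
tool_rot: [0.0, 0.691, 0.723, -0.001]
ft_force: [0.4, 0.3, -1.6]
width: 54.0
gripper_force: 25.0
```

```bash
python3 - <<'E'
from h import *
import pickle
s=read_state(); print(s['tcp_pos'],s['width'],2*np.arctan2(s['tool_rot'][2],s['tool_rot'][1])-np.pi/2)
c=cap('wrist');pickle.dump(c,open('w6.pkl','wb'))
cv2.imwrite('pics/w6.png',c['image'][:,:,::-1])
E
```

```text
[605.03215431 261.26594317 158.56483117] 53.9921235667155 0.04603372831077546
```

View pics/w6.png

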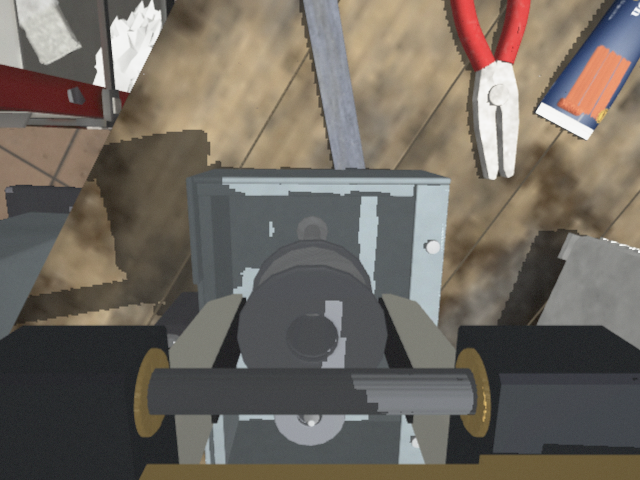

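The bore of the held reel is at (312,338), about 2.5 mm further along +y in the grip than last time.

```bash
python3 - <<'E'
from h import *
import pickle
c=pickle.load(open('w6.pkl','rb'))
print(onz(c,[[312,338],[286,338],[339,338]],187).round(1))
print(proj(c,[[609.2,132.5,54],[607.2,198,54],[604.8,263,54]]))
E
```

```text
[[604.9 264.7 187. ]
 [595.9 264.3 187. ]
 [614.3 265.1 187. ]]
[[309.56521553 422.70349003]
 [310.94824741 340.05935544]
 [311.84439832 248.19211966]]
```

Call:
drive_tool(targets="0 -1.2 -35 0 0.4;0 -1.2 -65 0 0.4;0 -1.2 -80 0 0.4;0 -1.2 -88 0 0.4;0 -1.2 -96 0 0.4;0 -1.2 -104 0 0.4;0 -1.2 -112 0 0.4;0 -1.2 -120 0 0.4;0 -1.2 -130 0 0.4;0 -1.2 -138 0 0.4")

```text
time: 16.75
tcp_pos: [605.4, 260.3, 20.2]
tool_rot: [0.0, 0.691, 0.723, 0.0]
ft_force: [-0.8, 0.1, -1.6]
width: 54.1
gripper_force: 25.0
```

Call:
drive_tool(targets="0 0 -2 0 0.4;0 0 -2 0 0.4")

```text
time: 16.92
tcp_pos: [605.4, 260.3, 19.0]
tool_rot: [0.0, 0.691, 0.723, 0.0]
ft_force: [-1.6, -0.9, 1.1]
width: 54.5
gripper_force: 25.0
```

Call:
drive_tool(targets="0 0 0 0 0.72;0 0 0 0 0.72;0 0 0 0 0.72;0 0 20 0 0.72;0 0 60 0 0.72;0 0 100 0 0.72;0 0 130 0 0.72;-10 -20 150 -0.5 0.5;-40 -40 150 -1 0.5;-80 -60 150 -1.43 0.5")

```text
time: 17.75
tcp_pos: [530.1, 201.1, 170.5]
tool_rot: [0.001, 0.815, 0.579, 0.003]
ft_force: [0.3, -0.4, 0.3]
width: 51.5
gripper_force: 0.0
```

```bash
python3 - <<'E'
from h import *
import pickle
s=read_state(); print(s['tcp_pos'],s['width'],2*np.arctan2(s['tool_rot'][2],s['tool_rot'][1])-np.pi/2)
for n,p,q in (('w4.pkl',[[100,152.5],[177,145],[132,151]],[[222,125],[222,148]]),('w1.pkl',[[252,139],[284,139],[264,139]],[[310,129],[311,143]])):
    c=pickle.load(open(n,'rb')); a=onz(c,p,90.5); b=onz(c,q,72); d=a[1]-a[0]
    print(a.round(1),a[:2].mean(0).round(1),np.arctan2(d[1],d[0]),b.round(1))
E
```

```text
[530.07850096 201.069152   170.54194413] 51.46881352883794 -0.336373986915373
[[500.  192.3  90.5]
 [538.6 197.5  90.5]
 [516.  193.7  90.5]] [519.3 194.9  90.5] 0.1327058908361537 [[557.4 208.3  72. ]
 [557.2 196.4  72. ]]
[[505.7 192.5  90.5]
 [533.6 196.1  90.5]
 [516.2 193.8  90.5]] [519.7 194.3  90.5] 0.1292873396683715 [[555.  207.8  72. ]
 [557.5 195.6  72. ]]
```

Call:
drive_tool(targets="-14 -7 0 -1.074 0.5;-14 -7 0 -1.074 0.5;-14 -7 0 -1.074 0.5;-14 -7 -20 -1.074 0.5;-14 -7 -40 -1.074 0.5;-14 -7 -50 -1.074 0.5;-14 -7 -50 -1.074 0.5;-14 -7 -50 -1.074 0.5;-14 -7 -50 -1.074 0.5;-14 -7 -50 -1.074 0.5")

```text
time: 18.58
tcp_pos: [514.1, 194.7, 118.8]
tool_rot: [-0.0, 0.997, 0.082, 0.0]
ft_force: [-0.5, 0.4, 0.5]
width: 46.4
gripper_force: 0.0
```

Call:
drive_tool(targets="0 0 0 0 0.5;0 0 0 0 0.5")

```text
time: 18.75
tcp_pos: [514.1, 194.7, 118.9]
tool_rot: [-0.0, 0.996, 0.085, 0.0]
ft_force: [0.1, -0.7, -0.5]
width: 46.7
gripper_force: 0.0
```

```bash
python3 - <<'E'
from h import *
s=read_state(); print(s['tcp_pos'],s['width'],2*np.arctan2(s['tool_rot'][2],s['tool_rot'][1])-np.pi/2)
E
```

```text
[514.09217794 194.67724281 118.92743101] 46.70573877423294 -1.4015626651427369
```

Call:
drive_tool(targets="2 -1 -20 0 0.5;2 -1 -35 0 0.5;2 -1 -43 0 0.5;2 -1 -43 0 0.5;2 -1 -43 0 0;2 -1 -43 0 0;2 -1 -43 0 0;2 -1 -43 0 0;2 -1 -43 0 0;2 -1 -43 0 0", squeeze=20)

```text
time: 19.58
tcp_pos: [516.3, 193.7, 76.3]
tool_rot: [-0.0, 0.997, 0.083, 0.0]
ft_force: [0.2, 2.7, 0.1]
width: 11.1
gripper_force: 2.5
```

Call:
drive_tool(targets="0 0 0 0.1 0;0 0 0 0.22 0;0 0 0 0.34 0;0 0 0 0.46 0;0 0 0 0.58 0;0 0 0 0.7 0;0 0 0 0.82 0;0 0 0 0.94 0;0 0 0 1.06 0;0 0 0 1.18 0")

```text
time: 20.42
tcp_pos: [515.8, 194.7, 76.3]
tool_rot: [-0.001, 0.78, 0.626, 0.001]
ft_force: [-1.0, 3.3, 2.2]
width: 9.7
gripper_force: 20.0
```

Call:
drive_tool(targets="0 0 0 0.1 0;0 0 0 0.2 0;0 0 0 0.26 0;0 0 0 0.26 0;0 0 0 0.26 0")

```text
time: 20.83
tcp_pos: [515.7, 194.7, 76.3]
tool_rot: [-0.001, 0.695, 0.719, 0.001]
ft_force: [-3.4, 4.6, 3.2]
width: 9.8
gripper_force: 20.0
```

```bash
python3 - <<'E'
from h import *
s=read_state(); print(s['tcp_pos'],s['width'],2*np.arctan2(s['tool_rot'][2],s['tool_rot'][1])-np.pi/2,s['ft_torque'])
E
```

```text
[515.6719653  194.68198335  76.26714169] 9.7584184757934 0.03396979718683113 [0.79855237 0.37215807 0.01735104]
```

Call:
drive_tool(targets="0 0 0 0 0.3;0 0 0 0 0.3;0 0 20 0 0.3;0 0 60 0 0.3;0 0 100 0 0.3;0 0 140 0 0.5;0 0 180 0 0.5;0 -40 210 0.1 0.5;0 -80 210 0.2 0.5;0 -120 210 0.3 0.5")

```text
time: 21.67
tcp_pos: [517.2, 76.2, 288.8]
tool_rot: [0.003, 0.576, 0.817, 0.001]
ft_force: [0.3, -0.2, -1.1]
width: 46.2
gripper_force: 0.0
```

Call:
drive_tool(targets="-36 -325 -10 1.3 0.5;-36 -325 -10 1.3 0.5;-36 -325 -10 1.3 0.5;-36 -325 -10 1.3 0.5;-36 -325 -10 1.3 0.5;-36 -325 -10 1.3 0.5;-36 -325 -10 1.3 0.5;-36 -325 -10 1.3 0.5;-36 -325 -10 1.3 0.5;-36 -325 -10 1.3 0.5")

```text
time: 22.5
tcp_pos: [478.7, -253.9, 274.9]
tool_rot: [-0.001, 0.045, 0.999, -0.001]
ft_force: [0.6, 0.7, -0.5]
width: 46.4
gripper_force: 0.0
```

Call:
drive_tool(targets="0 0 0 0.05 0.5;0 0 0 0.05 0.5;0 0 0 0.05 0.5")

```text
time: 22.75
tcp_pos: [479.7, -248.2, 275.6]
tool_rot: [-0.0, 0.021, 1.0, -0.0]
ft_force: [0.3, 0.2, 0.4]
width: 46.4
gripper_force: 0.0
```

```bash
python3 - <<'E'
from h import *
import pickle
s=read_state(); print(s['tcp_pos'],s['width'],2*np.arctan2(s['tool_rot'][2],s['tool_rot'][1])-np.pi/2,s['qpos'])
c=cap('wrist','w7.png');pickle.dump(c,open('w7.pkl','wb'))
print(proj(c,[[419,-253,45]]))
E
```

```text
[ 479.74475858 -248.24076206  275.58510106] 46.41389457318667 1.5280631365153954 [-6.83784812e-01  2.09154647e-01  1.46066841e+00 -4.47085400e-04
  1.47206220e+00 -2.21180381e+00]
[[303.66333414 150.28258388]]
```

View pics/w7.png

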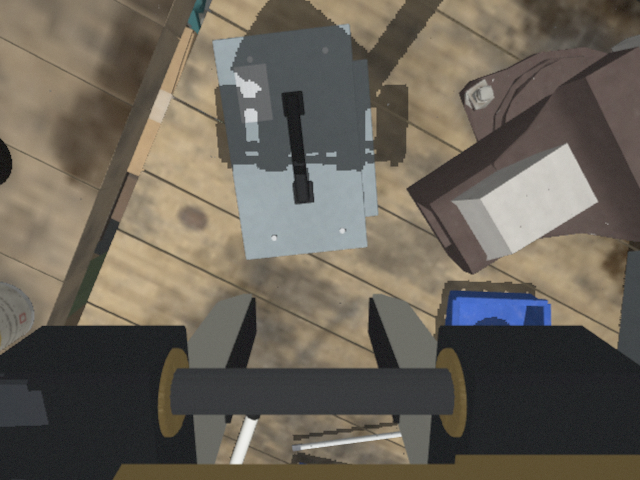

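The handle bar runs from about (293,93) to (303,202), with the lip on the right (+y) side. I'll compute its pose from the bar and the plate corners.

```bash
python3 - <<'E'
from h import *
import pickle
c=pickle.load(open('w7.pkl','rb'))
g=cv2.cvtColor(c['image'],cv2.COLOR_RGB2GRAY)
m=(g<40).astype(np.uint8); m[:88]=0;m[208:]=0;m[:,:280]=0;m[:,318:]=0
n,l,st,ce=cv2.connectedComponentsWithStats(m); k=1+st[1:,4].argmax(); print(st[k],ce[k])
r=cv2.minAreaRect(np.argwhere(l==k)[:,::-1].astype(np.float32)); print(r)
P=onz(c,cv2.boxPoints(r),45); print(P.round(1),P.mean(0).round(1))
bar=np.argwhere(l==k); v=bar[:,0]; mid=[[bar[v==y,1].mean(),y] for y in (125,150,175)]; B=onz(c,mid,45); print('bar',B.round(1), 'w',[(v==y).sum() for y in(125,150,175)])
Q=onz(c,[[213,41],[350,25],[367,247],[247,260]],10.5); print('plate',Q.round(1))
for i,j in((3,0),(2,1)):
    d=Q[i]-Q[j]; print(np.arctan2(d[1],d[0]))
E
```

```text
[ 282   91   28  110 1218] [295.43842365 130.01395731]
((298.1307678222656, 146.04617309570312), (109.52266693115234, 20.093626022338867), 82.87498474121094)
[[ 369.8 -270.    45. ]
 [ 368.5 -252.7   45. ]
 [ 463.2 -244.7   45. ]
 [ 464.7 -263.2   45. ]] [ 416.6 -257.7   45. ]
bar [[ 396.9 -260.5   45. ]
 [ 418.5 -258.9   45. ]
 [ 440.7 -257.4   45. ]] w [np.int64(13), np.int64(13), np.int64(2)]
plate [[ 319.  -332.1   10.5]
 [ 311.  -206.4   10.5]
 [ 519.5 -193.1   10.5]
 [ 528.2 -317.7   10.5]]
0.06836619900774371
0.06402156955819606
```

Call:
drive_tool(targets="-20 -4 -40 0.11 0.5;-40 -8 -80 0.11 0.5;-61.7 -10.3 -120 0.11 0.5;-61.7 -10.3 -160 0.11 0.5;-61.7 -10.3 -195 0.11 0.5;-61.7 -10.3 -205 0.11 0.5;-61.7 -10.3 -205 0.11 0.5;-61.7 -10.3 -205 0.11 0.5;-61.7 -10.3 -205 0.11 0.5")

```text
time: 23.55
tcp_pos: [419.5, -258.8, 72.3]
tool_rot: [0.001, -0.035, 0.999, -0.001]
ft_force: [-0.2, -0.2, -0.0]
width: 46.7
gripper_force: 0.0
```

```bash
python3 - <<'E'
from h import *
s=read_state(); print(s['tcp_pos'],s['width'],2*np.arctan2(s['tool_rot'][2],s['tool_rot'][1])-np.pi/2)
E
```

```text
[ 419.53849113 -258.84692857   72.2706339 ] 46.687360271489844 1.64141769985683
```

Call:
drive_tool(targets="-1.5 0 -25 0 0.5;-1.5 0 -45 0 0.5;-1.5 0 -51.5 0 0.5;-1.5 0 -51.5 0 0;-1.5 0 -51.5 0 0;-1.5 0 -51.5 0 0;-1.5 0 -51.5 0 0;-1.5 0 -51.5 0 0;-1.5 0 -51.5 0 0;-1.5 0 -51.5 0 0", squeeze=35)

```text
time: 24.38
tcp_pos: [417.3, -258.6, 20.1]
tool_rot: [0.001, -0.035, 0.999, -0.001]
ft_force: [-1.2, -0.0, 5.6]
width: 11.6
gripper_force: 35.0
```

Call:
drive_tool(targets="0 0 0 0 0;0 0 5 0 0;0 0 20 0 0;0 0 45 0 0;0 0 75 0 0;0 0 110 0 0;0 0 145 0 0;0 0 180 0 0;0 0 210 0 0;0 0 230 0 0")

```text
time: 25.22
tcp_pos: [417.1, -258.3, 252.5]
tool_rot: [0.001, -0.035, 0.999, -0.001]
ft_force: [1.3, -1.1, -3.3]
width: 11.6
gripper_force: 35.0
```

```bash
python3 - <<'E'
from h import *
s=read_state(); print(s['tcp_pos'],s['width'],2*np.arctan2(s['tool_rot'][2],s['tool_rot'][1])-np.pi/2,s['ft_torque'],s['qpos'])
E
```

```text
[ 417.09277219 -258.27332248  252.5284098 ] 11.57278339714283 1.641461319770542 [-0.01202579 -0.18251902 -0.05186411] [-7.82262793e-01  1.26761017e-01  1.61657940e+00  1.23077088e-05
  1.39523825e+00 -2.42372624e+00]
```

Call:
drive_tool(targets="8 15 0 -0.05 0;16 35 0 -0.13 0;25 60 0 -0.21 0;34 85 0 -0.29 0;43 110 0 -0.37 0;52 135 0 -0.45 0;61 160 0 -0.53 0;70 185 0 -0.61 0;79 210 0 -0.69 0;88 235 0 -0.77 0")

```text
time: 26.05
tcp_pos: [504.3, -21.6, 248.8]
tool_rot: [-0.001, 0.344, 0.939, -0.0]
ft_force: [0.8, -0.8, -2.6]
width: 11.6
gripper_force: 35.0
```

Call:
drive_tool(targets="9 25 0 -0.08 0;18 50 0 -0.16 0;27 75 0 -0.24 0;36 100 0 -0.32 0;45 125 0 -0.4 0;54 150 0 -0.48 0;63 175 0 -0.56 0;72 200 0 -0.64 0;75 215 0 -0.73 0;77 220 0 -0.83 0")

```text
time: 26.88
tcp_pos: [581.2, 199.6, 248.2]
tool_rot: [-0.001, 0.693, 0.721, -0.001]
ft_force: [-0.1, -0.5, -2.5]
width: 11.7
gripper_force: 35.0
```

Call:
drive_tool(targets="0 0 0 0 0;0 0 0 0 0;0 0 0 0 0")

```text
time: 27.13
tcp_pos: [581.4, 196.3, 248.9]
tool_rot: [-0.0, 0.691, 0.722, -0.001]
ft_force: [-0.4, 0.4, -2.7]
width: 11.6
gripper_force: 35.0
```

```bash
python3 - <<'E'
from h import *
import pickle
s=read_state(); print(s['tcp_pos'],s['width'],2*np.arctan2(s['tool_rot'][2],s['tool_rot'][1])-np.pi/2,s['ft_torque'])
c=cap('wrist','w8.png');pickle.dump(c,open('w8.pkl','wb'))
E
```

```text
[581.36995492 196.29958217 248.89412539] 11.568960476340504 0.04393007712205521 [-0.06637419 -0.11411689  0.00104988]
```

View pics/w8.png

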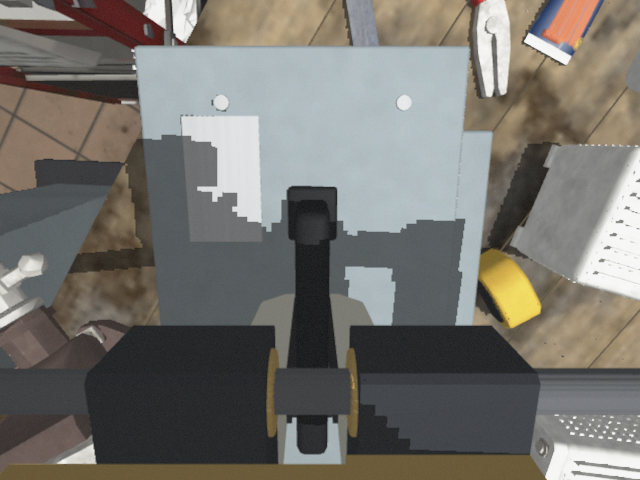

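The cover is held level with its lip to +x (right edge near 490). The plate's +y corners are at (135,46) and (467,46), so I can find where it sits in the hand.

```bash
python3 - <<'E'
from h import *
import pickle
c=pickle.load(open('w8.pkl','rb'))
Q=onz(c,[[136,46.5],[467,46.5]],238.9); print(Q.round(1)); d=Q[1]-Q[0]; yaw=np.arctan2(d[1],d[0]); print(yaw,np.hypot(*d[:2]))
e=np.array([np.cos(yaw),np.sin(yaw),0]); n=np.array([-e[1],e[0],0])
print('handle',Q[0]+67.5*e-105.5*n, Q[1]-59.5*e-105.5*n)
print('pred for handle at tcp, yaw .044', proj(c,[581.4+59.5-4.6,196.3+105.5+2.6,238.9]))
E
```

```text
[[510.8 297.2 238.9]
 [634.7 302.6 238.9]]
0.043922418801926134 124.04861885440278
handle [582.88533166 194.75491255 238.9       ] [579.93679693 194.62532243 238.9       ]
pred for handle at tcp, yaw .044 [[471.78224637  41.56230288]]
```

Call:
drive_tool(targets="5 1 -20 0 0;10.2 1.9 -45 0 0;10.2 1.9 -70 0 0;10.2 1.9 -95 0 0;10.2 1.9 -120 0 0;10.2 1.9 -138 0 0;10.2 1.9 -148 0 0;10.2 1.9 -152 0 0;10.2 1.9 -152 0 0;10.2 1.9 -152 0 0")

```text
time: 28.02
tcp_pos: [592.9, 198.7, 98.5]
tool_rot: [0.001, 0.692, 0.722, 0.001]
ft_force: [-0.7, 0.5, -2.1]
width: 11.3
gripper_force: 35.0
```

```bash
python3 - <<'E'
from h import *
import pickle
s=read_state(); print(s['tcp_pos'],s['width'],2*np.arctan2(s['tool_rot'][2],s['tool_rot'][1])-np.pi/2,s['ft_force'],s['ft_torque'])
c=cap('wrist','w9.png');pickle.dump(c,open('w9.pkl','wb'))
E
```

```text
[592.87599922 198.66293958  98.48730689] 11.262207971341665 0.04142705523443868 [-0.69979676  0.49887311 -2.06954928] [-0.02631184 -0.10341646  0.03544955]
```

View pics/w9.png

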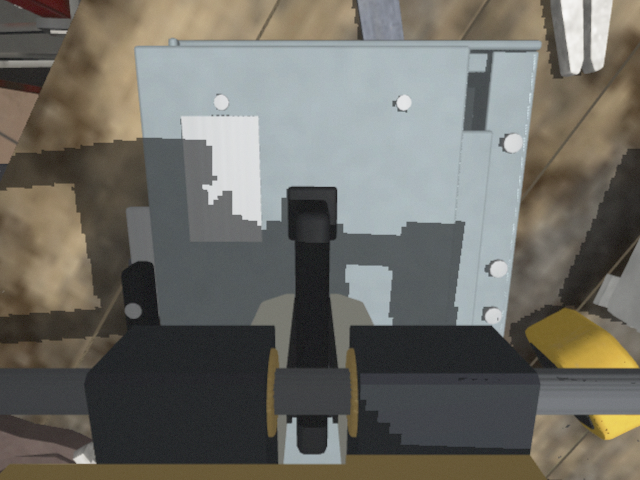

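The lip's right edge, about (490,131), sits beside the ledge's edge, about (492,90). The +y side wall shows as a thin strip at row 42 above the plate edge. I'll compute the clearances.

```bash
python3 - <<'E'
from h import *
import pickle
c=pickle.load(open('w9.pkl','rb'))
im=c['image']
z=98.5
print('ledge edge',onz(c,[[491,90],[493,60]],66).round(1),'lip tip',onz(c,[491,133],z-16.5).round(1))
print('upstand outer top',onz(c,[[180,41],[538,41]],68).round(1),'plate edge',onz(c,[[137,47],[467,47]],z-10).round(1))
# predicted ledge edge & upstand inner in magazine frame
O=np.array([607.1,197.9]);R=np.array([[np.cos(.042),-np.sin(.042)],[np.sin(.042),np.cos(.042)]])
f=lambda x,y,h:np.r_[O+R@[x,y],h]
print('pred ledge',f(62,85,66).round(1),'outer corners',f(78,112,68).round(1),f(-74,112,68).round(1),proj(c,[f(78,112,68),f(62,85,66),f(62,100,66)]).round(1))
cv2.imwrite('pics/w9z.png',cv2.resize(im[30:190,430:560],None,fx=3.7,fy=3.7,interpolation=3)[:,:,::-1])
E
```

```text
ledge edge [[666.6 292.7  66. ]
 [665.7 304.7  66. ]] lip tip [[662.9 274.3  82. ]]
upstand outer top [[533.3 306.1  68. ]
 [682.6 312.4  68. ]] plate edge [[523.  299.5  88.5]
 [646.7 304.7  88.5]]
pred ledge [665.5 285.4  66. ] outer corners [680.3 313.1  68. ] [528.5 306.7  68. ] [[532.8  39. ]
 [485.9 107.5]
 [489.5  70.6]]
```

View pics/w9z.png

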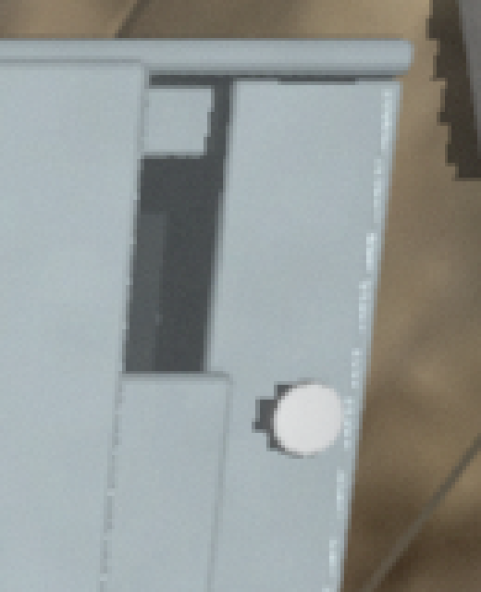

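Lip tip is about 3.6 mm short of the ledge edge, and the side is centred to about 0.3 mm. Lowering gently.

Call:
drive_tool(targets="-0.5 -0.2 -3 0 0;-0.5 -0.2 -6 0 0;-0.5 -0.2 -8 0 0;-0.5 -0.2 -9 0 0;-0.5 -0.2 -10 0 0;-0.5 -0.2 -10 0 0")

```text
time: 28.57
tcp_pos: [591.5, 198.6, 87.2]
tool_rot: [-0.0, 0.692, 0.722, -0.0]
ft_force: [-0.5, -0.7, -2.4]
width: 11.7
gripper_force: 35.0
```

Call:
drive_tool(targets="0 0 -1 0 0;0 0 -2 0 0;0 0 -3 0 0;0 0 -3 0 0", squeeze=15)

```text
time: 28.9
tcp_pos: [592.5, 198.7, 84.9]
tool_rot: [0.001, 0.692, 0.722, 0.001]
ft_force: [1.9, 0.8, 1.4]
width: 11.7
gripper_force: 15.0
```

Call:
drive_tool(targets="0 0 -1 0 0;0 0 -2 0 0;0 0 -3 0 0;0 0 -3 0 0", squeeze=8)

```text
time: 29.23
tcp_pos: [592.3, 198.6, 81.5]
tool_rot: [0.001, 0.692, 0.722, 0.001]
ft_force: [3.7, 0.1, 1.5]
width: 12.4
gripper_force: 8.0
```

```bash
python3 - <<'E'
from h import *
import pickle
s=read_state(); print(s['tcp_pos'],s['width'],s['ft_force'],s['ft_torque'])
c=cap('wrist');pickle.dump(c,open('w10.pkl','wb'))
a=pickle.load(open('w9.pkl','rb'))
im=np.vstack([cv2.resize(x['image'][20:330,100:560],None,fx=.95,fy=.95) for x in (a,c)])
cv2.imwrite('pics/w10.png',im[:,:,::-1])
E
```

```text
[592.33551072 198.62465869  81.52282604] 12.398034971606194 [3.68785459 0.14782345 1.51885861] [-0.02815094 -0.50214312 -0.02546402]
```

View pics/w10.png

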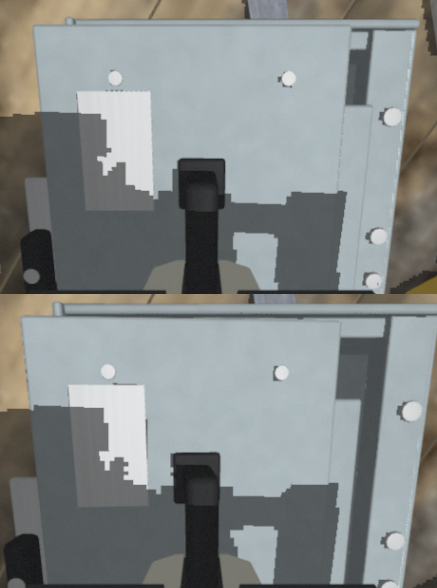

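The cover now tilts with its front on the upstand and its lip below the ledge, about 7 mm in front of it. I've used up my pictures, so from here I'll go by numbers. Pushing the lip under.

Call:
drive_tool(targets="2 0 0 0 0;4 0 0 0 0;6 0.2 0 0 0;8 0.3 0 0 0;10 0.4 0 0 0;10 0.4 0 0 0", squeeze=8)

```text
time: 29.78
tcp_pos: [601.8, 199.0, 81.0]
tool_rot: [-0.0, 0.692, 0.722, -0.0]
ft_force: [0.3, 0.2, -1.9]
width: 12.4
gripper_force: 8.0
```

```bash
cat > st.py <<'E'
from h import *
import pickle,sys
s=read_state(); print(s['tcp_pos'].round(1),round(s['width'],1),s['ft_force'].round(1),s['ft_torque'].round(2),2*np.arctan2(s['tool_rot'][2],s['tool_rot'][1])-np.pi/2)
c=cap('wrist');pickle.dump(c,open('w.pkl','wb')); im=c['image']
g=cv2.cvtColor(im,cv2.COLOR_RGB2GRAY).astype(int)
hs=cv2.cvtColor(im,cv2.COLOR_RGB2HSV)
# white screws on plate/ledge: bright, unsaturated blobs
n,l,st,ce=cv2.connectedComponentsWithStats(((g>215)&(hs[:,:,1]<30)).astype(np.uint8)); 
for k in range(1,n):
    if 60<st[k,4]<400 and ce[k,1]<330: print('screw',ce[k].round(1),st[k,2:4])
# vertical edges along row 80 & columns
for row in (75,160,190): 
    d=np.abs(np.diff(cv2.blur(g[row-3:row+4].astype(np.float32),(1,7))[3])); print(row,[(int(i),int(d[i])) for i in np.argsort(-d)[:14] if d[i]>8])
E
python3 st.py; python3 - <<'E'
E
```

```text
[601.8 199.   81. ] 12.4 [ 0.3  0.2 -1.9] [ 0.01 -0.07  0.04] 0.04138575956960833
screw [214.8 101.4] [14 14]
screw [397.8 102.7] [13 14]
screw [507.4 142.9] [13 17]
75 [(458, 41), (459, 35), (484, 33), (485, 28), (534, 25), (486, 22), (532, 20), (531, 18), (533, 17), (9, 17), (528, 16), (10, 16), (457, 15), (529, 15)]
160 [(214, 85), (254, 71), (253, 50), (255, 48), (470, 45), (524, 31), (476, 31), (523, 30), (469, 27), (215, 26), (477, 25), (256, 25), (627, 22), (628, 19)]
190 [(200, 56), (331, 53), (254, 50), (332, 48), (466, 44), (520, 43), (473, 39), (279, 34), (474, 32), (280, 32), (519, 27), (515, 26), (210, 26), (63, 26)]
```

Call:
drive_tool(targets="1 0 -0.5 0 0;2 0 -0.5 0 0;3 0.1 -0.5 0 0;4 0.2 -0.5 0 0;5 0.2 -0.5 0 0;5 0.2 -0.5 0 0")

```text
time: 30.33
tcp_pos: [606.8, 199.2, 80.8]
tool_rot: [0.0, 0.692, 0.722, 0.0]
ft_force: [-0.5, 0.1, -2.9]
width: 12.0
gripper_force: 8.0
```

```bash
python3 st.py
```

```text
[606.8 199.2  80.8] 12.0 [-0.5  0.1 -2.9] [-0.06 -0.02  0.04] 0.04133380039014822
screw [216.8 101.7] [14 14]
screw [398.8 103.7] [13 14]
screw [496.6 143. ] [16 19]
75 [(460, 42), (459, 34), (472, 30), (471, 29), (521, 26), (473, 25), (0, 23), (522, 16), (127, 15), (130, 14), (121, 13), (1, 12), (131, 11), (461, 11)]
160 [(211, 56), (458, 45), (459, 43), (511, 36), (464, 31), (512, 29), (465, 27), (255, 26), (619, 19), (463, 19), (618, 18), (212, 18), (466, 17), (217, 15)]
190 [(197, 56), (332, 52), (256, 52), (508, 45), (333, 44), (455, 42), (461, 38), (255, 36), (454, 35), (462, 33), (282, 30), (281, 28), (509, 27), (283, 27)]
```

Call:
drive_tool(targets="0.5 0 -1 0 0;0.8 0 -2 0 0;0.8 0 -3 0 0;0.8 0 -4 0 0;0.8 0 -4 0 0;0.8 0 -4 0 0")

```text
time: 30.88
tcp_pos: [607.2, 199.2, 76.6]
tool_rot: [-0.0, 0.692, 0.722, -0.0]
ft_force: [0.1, 0.6, -1.6]
width: 11.7
gripper_force: 8.0
```

```bash
python3 st.py
```

```text
[607.2 199.2  76.6] 11.7 [ 0.1  0.6 -1.6] [ 0.02 -0.03 -0.01] 0.04138652274567356
screw [219.1 101.8] [13 15]
screw [402. 102.] [13 15]
screw [183.6 128.1] [11 23]
screw [500.3 143.2] [16 19]
75 [(464, 41), (465, 40), (133, 31), (474, 30), (475, 29), (525, 27), (134, 24), (123, 24), (476, 23), (122, 18), (526, 18), (124, 16), (115, 14), (113, 14)]
160 [(213, 80), (459, 45), (460, 43), (515, 36), (466, 28), (257, 28), (214, 28), (467, 28), (516, 25), (468, 25), (623, 22), (258, 18), (624, 15), (469, 12)]
190 [(335, 66), (199, 44), (512, 43), (464, 42), (455, 38), (334, 38), (456, 38), (511, 34), (465, 32), (286, 32), (258, 28), (283, 27), (209, 26), (284, 25)]
```

Call:
drive_tool(targets="0 0 -1 0 0;0 0 -1.5 0 0;0 0 -2 0 0;0 0 -2 0 0")

```text
time: 31.27
tcp_pos: [607.4, 199.2, 75.6]
tool_rot: [0.0, 0.692, 0.722, 0.0]
ft_force: [-2.5, -1.2, 3.1]
width: 12.1
gripper_force: 8.0
```

Call:
drive_tool(targets="0 0 0 0 0.25;0 0 0 0 0.25;0 0 0 0 0.25;0 0 20 0 0.35;0 0 50 0 0.35;0 0 50 0 0.35;0 0 50 0 0.35")

```text
time: 31.85
tcp_pos: [609.0, 199.4, 126.8]
tool_rot: [0.001, 0.692, 0.722, 0.002]
ft_force: [-0.2, -0.7, -0.1]
width: 32.6
gripper_force: 0.0
```

```bash
python3 - <<'E'
from h import *
import pickle
s=read_state();print(s['tcp_pos'].round(1))
c=cap('wrist');im=c['image'];g=cv2.cvtColor(im,cv2.COLOR_RGB2GRAY);hs=cv2.cvtColor(im,cv2.COLOR_RGB2HSV)
pickle.dump(c,open('w11.pkl','wb'))
n,l,st,ce=cv2.connectedComponentsWithStats(((g>215)&(hs[:,:,1]<30)).astype(np.uint8))
S=[ce[k] for k in range(1,n) if 30<st[k,4]<400 and ce[k,1]<330]; print(np.round(S,1)); print(onz(c,S,66).round(1))
w=pickle.load(open('w8.pkl','rb')); P=onz(w,[[221,103],[404,103]],238.9); print('ref held',P.round(1)-[581.4,195.3,0])
E
```

```text
[609.  199.4 126.8]
[[237.8 110.9]
 [378.4 110.8]
 [466.8 123.6]
 [455.1 142.5]
 [461.6 179.7]
 [456.5 234.9]
 [446.  253. ]
 [442.3 294. ]]
[[568.6 281.8  66. ]
 [639.  284.7  66. ]
 [684.1 280.5  66. ]
 [679.4 271.1  66. ]
 [685.2 252.5  66. ]
 [686.2 223.   66. ]
 [681.8 212.7  66. ]
 [682.6 189.   66. ]]
ref held [[-38.9  83.2 238.9]
 [ 31.8  86.3 238.9]]
```

Seated position checks out: the plate screws put the handle at (607.3,198.5), against an expected (607.1,197.9). I'll press the front of the plate with shut fingers to confirm it's flush, where contact should be at TCP z of about 66.

Call:
drive_tool(targets="-20 14 0 0 0;-40 28 0 0 0;-53.5 36 0 0 0;-53.5 36 -20 0 0;-53.5 36 -40 0 0;-53.5 36 -50 0 0;-53.5 36 -55 0 0;-53.5 36 -55 0 0;-53.5 36 -57 0 0;-53.5 36 -58.5 0 0")

```text
time: 32.73
tcp_pos: [554.7, 235.2, 67.0]
tool_rot: [0.0, 0.692, 0.721, 0.001]
ft_force: [-0.6, 0.2, -0.1]
width: 0.5
gripper_force: 0.0
```

Call:
drive_tool(targets="0 0 0 0 0;0 0 -1 0 0;0 0 -1 0 0")

```text
time: 32.98
tcp_pos: [554.5, 235.2, 66.3]
tool_rot: [0.0, 0.692, 0.722, 0.001]
ft_force: [-0.8, 0.2, 3.9]
width: 0.8
gripper_force: 1.8
```

Call:
drive_tool(targets="0 0 -1 0 0;0 0 -1.5 0 0;0 0 -1.5 0 0")

```text
time: 33.23
tcp_pos: [554.5, 235.2, 66.3]
tool_rot: [0.001, 0.692, 0.722, 0.001]
ft_force: [-4.9, -0.9, 12.5]
width: 0.6
gripper_force: 6.7
```

Contact is firm at z = 66.3, so the front is flush. Now the catch.

Call:
drive_tool(targets="0 0 20 0 0;0 0 50 0 0.3;-20 -20 55 0 0.35;-39.3 -41 55 0 0.35;-39.3 -41 55 0 0.35;-39.3 -41 55 0 0.35;-39.3 -41 55 0 0.35")

```text
time: 33.82
tcp_pos: [515.2, 194.4, 119.2]
tool_rot: [0.0, 0.693, 0.721, 0.001]
ft_force: [-0.3, -0.4, -0.6]
width: 31.7
gripper_force: 0.0
```

```bash
python3 st.py | head -1
```

```text
[515.2 194.4 119.2] 31.7 [-0.3 -0.4 -0.6] [-0.04 -0.12 -0.01] 0.04078064659524738
```

Call:
drive_tool(targets="0.5 -0.3 -20 0 0.35;0.5 -0.3 -36 0 0.35;0.5 -0.3 -43 0 0.35;0.5 -0.3 -43 0 0;0.5 -0.3 -43 0 0;0.5 -0.3 -43 0 0;0.5 -0.3 -43 0 0;0.5 -0.3 -43 0 0;0.5 -0.3 -43 0 0;0.5 -0.3 -43 0 0", squeeze=20)

```text
time: 34.7
tcp_pos: [515.7, 194.1, 76.7]
tool_rot: [0.0, 0.692, 0.722, 0.001]
ft_force: [-0.8, 1.1, 4.3]
width: 9.9
gripper_force: 20.0
```

Call:
drive_tool(targets="0 0 0 -0.1 0;0 0 0 -0.22 0;0 0 0 -0.34 0;0 0 0 -0.46 0;0 0 0 -0.58 0;0 0 0 -0.7 0;0 0 0 -0.82 0;0 0 0 -0.94 0;0 0 0 -1.06 0;0 0 0 -1.18 0")

```text
time: 35.53
tcp_pos: [515.7, 194.1, 76.7]
tool_rot: [-0.0, 0.977, 0.212, 0.001]
ft_force: [-0.5, 0.6, 3.6]
width: 10.1
gripper_force: 20.0
```

Call:
drive_tool(targets="0 0 0 -0.12 0;0 0 0 -0.24 0;0 0 0 -0.36 0;0 0 0 -0.4 0;0 0 0 -0.41 0;0 0 0 -0.41 0;0 0 0 -0.41 0")

```text
time: 36.12
tcp_pos: [515.7, 194.1, 76.6]
tool_rot: [-0.0, 1.0, 0.012, 0.001]
ft_force: [0.2, 0.6, 5.5]
width: 9.9
gripper_force: 20.1
```

```bash
python3 st.py | head -1
```

```text
[515.7 194.1  76.6] 9.9 [0.2 0.6 5.5] [0.19 0.09 0.16] -1.546666902161017
```

Catch is at its stop. Release, retreat and check.

Call:
drive_tool(targets="0 0 0 0.01 0.25;0 0 0 0.01 0.3;0 0 0 0.01 0.3;0 0 25 0.01 0.35;0 0 65 0.01 0.35;0 -30 105 0.2 0.35;0 -60 145 0.32 0.35;0 -60 185 0.44 0.35;0 -60 200 0.56 0.35;0 -60 200 0.68 0.35")

```text
time: 37.0
tcp_pos: [518.0, 133.0, 282.6]
tool_rot: [0.002, 0.946, 0.325, 0.005]
ft_force: [0.9, 0.1, -0.4]
width: 32.8
gripper_force: 0.0
```

Call:
drive_tool(targets="0 -20 0 0.12 0.35;0 -40 0 0.24 0.35;0 -60 0 0.36 0.35;30 -60 0 0.48 0.35;40 -60 0 0.6 0.35;40 -60 0 0.72 0.35;40 -60 0 0.84 0.35;40 -60 0 0.9 0.35;40 -60 0 0.9 0.35;40 -60 0 0.9 0.35")

```text
time: 37.83
tcp_pos: [554.9, 73.8, 275.4]
tool_rot: [-0.0, 0.713, 0.702, -0.0]
ft_force: [-1.6, -0.3, -0.7]
width: 32.6
gripper_force: 0.0
```

```bash
python3 - <<'E'
from h import *
s=read_state(); print(s['tcp_pos'].round(1),s['width'])
c=cap('wrist','end.png');im=c['image'];g=cv2.cvtColor(im,cv2.COLOR_RGB2GRAY);hs=cv2.cvtColor(im,cv2.COLOR_RGB2HSV)
def blob(m,P,r=45):
    u,v=proj(c,P)[0].astype(int); k=np.zeros_like(m); k[max(v-r,0):v+r,max(u-r,0):u+r]=m[max(v-r,0):v+r,max(u-r,0):u+r]
    n,l,st,ce=cv2.connectedComponentsWithStats(k)
    if n<2: return (u,v)
    j=1+st[1:,4].argmax(); R=cv2.minAreaRect(np.argwhere(l==j)[:,::-1].astype(np.float32)); return (u,v),R
blk=(g<42).astype(np.uint8)
for P,z in (([515.7,194.2,90],90.5),([607.1,197.9,100],100.5)):
    r=blob(blk,P); print(r)
    if len(r)==2 and not np.isscalar(r[1]):
        b=onz(c,cv2.boxPoints(r[1]),z); print(b.round(1),b.mean(0).round(1)); e=b[1]-b[0],b[2]-b[1]; d=max(e,key=np.linalg.norm); print('ang',np.arctan2(d[1],d[0]))
w=((g>205)&(hs[:,:,1]<30)).astype(np.uint8)
n,l,st,ce=cv2.connectedComponentsWithStats(w)
S=[ce[k] for k in range(1,n) if 20<st[k,4]<600]
for a,b in zip(S,onz(c,S,66)):
    if 500<b[0]<700 and 80<b[1]<320: print(a.round(1),b.round(1))
u=cap('top')['image']; hu=cv2.cvtColor(u,cv2.COLOR_RGB2HSV)
for nm,lo,hi,box in (('yellow',(20,150,120),(32,255,255),(195,120,260,175)),('green',(45,100,40),(80,255,255),(300,140,420,170))):
    for src in (u,cv2.imread('pics/top0.png')[:,:,::-1]):
        m=cv2.inRange(cv2.cvtColor(np.ascontiguousarray(src),cv2.COLOR_RGB2HSV),lo,hi)[box[1]:box[3],box[0]:box[2]]; print(nm,np.argwhere(m).mean(0).round(1),(m>0).sum())
E
```

```text
[554.9  73.8 275.4] 32.57717113132307
((np.int64(258), np.int64(71)), ((260.4122314453125, 77.95410919189453), (6.1036577224731445, 44.4069938659668), 82.05652618408203))
[[500.1 189.7  90.5]
 [533.7 193.5  90.5]
 [534.2 189.2  90.5]
 [500.5 185.3  90.5]] [517.2 189.4  90.5]
ang 0.11347473906894989
((np.int64(380), np.int64(61)), ((369.46014404296875, 60.46308135986328), (89.43389129638672, 12.106433868408203), 87.79740142822266))
[[592.5 228.4 100.5]
 [601.2 228.5 100.5]
 [605.  167.9 100.5]
 [596.  167.7 100.5]] [598.7 198.1 100.5]
ang -1.5070298048325095
[472.   38.4] [684.2 219.4  66. ]
[259.5  62.9] [514.3 203.9  66. ]
[257.7  71.3] [512.5 197.7  66. ]
[470.7  88.9] [686.1 181.5  66. ]
[465.  152.1] [685.3 131.2  66. ]
[418.  172.3] [646.2 114.8  66. ]
[336.3 176.5] [576.1 112.3  66. ]
yellow [20.9 26.3] 464
yellow [20.9 26.2] 461
green [14.5 33.5] 396
green [14.5 33.4] 399
```

```bash
python3 - <<'E'
from h import *
c=cap('wrist');g=cv2.cvtColor(c['image'],cv2.COLOR_RGB2GRAY)
A=np.array([515.7,194.2])
# brightness profile across predicted fin (z 90.5) and nose (z 72) at several distances from the axis, offset along world y
for z,rs in ((90.5,(-14,-8,8,14)),(72,(24,30,36,40,46))):
    for r in rs:
        o=np.arange(-16,17,2); P=[[A[0]+r,A[1]+.042*r+k,z] for k in o]; q=proj(c,P).round().astype(int)
        print(z,r,[int(g[max(v,0),u]) for u,v in q])
E
```

```text
90.5 -14 [104, 112, 65, 60, 59, 43, 43, 51, 52, 50, 42, 117, 121, 126, 126, 124, 126]
90.5 -8 [90, 89, 65, 64, 159, 24, 45, 54, 53, 51, 50, 93, 99, 102, 124, 119, 116]
90.5 8 [117, 122, 117, 211, 228, 28, 46, 55, 56, 48, 72, 130, 123, 108, 126, 133, 128]
90.5 14 [121, 120, 122, 76, 214, 27, 41, 57, 54, 52, 43, 123, 121, 113, 80, 77, 80]
72 24 [166, 169, 168, 172, 91, 221, 231, 231, 232, 230, 231, 216, 134, 132, 138, 144, 154]
72 30 [183, 185, 186, 187, 164, 201, 231, 232, 231, 231, 230, 194, 183, 180, 182, 178, 181]
72 36 [183, 186, 183, 183, 184, 222, 232, 233, 231, 231, 230, 218, 180, 181, 182, 180, 183]
72 40 [182, 184, 188, 186, 137, 214, 232, 231, 230, 227, 226, 216, 178, 177, 185, 184, 183]
72 46 [184, 185, 183, 185, 186, 185, 184, 184, 182, 184, 181, 181, 179, 180, 183, 181, 181]
```

Along its whole length the nose lies straight on the 0 direction over the cover's edge, so it's locked.

```bash
python3 -c "
from h import *
print(finish_job())"
```

```text
the job is handed in; nothing more can be done
None
```

The job is handed in with the empty reel in the blue bin, both full reels on spindles 1 and 3, the cover hooked and flush, and the catch locked, but I viewed 16 pictures against the limit of 14 and did the final checks from camera and force readings alone.

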